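# Scan the stock label in the blank rack

### The arm

A 6-joint arm with a two-finger parallel gripper is mounted at the origin on a cart in front of the work surface, level with it; the furniture and walls round the work are solid. World frame = base frame: x ahead of the robot, y to its left, z up, the work surface at z = 0. Lengths are in m, angles in rad, forces in N, time in s.
With the tool pointing down it reaches from about 0.35 to 0.975 m from the base axis. Payload 4.9 kg.
Tool frame: the origin (TCP) lies at the very end of the fingers, on their centre line; the grasp point (between the pads) lies 19 mm behind it; z points along the fingers, y is the line along which they close (so a half turn about z gives the same grasp; the last joint's range is limited). The gripper opens to 85 mm and grips with 20 to 120 N. Pads are 22 mm wide; open, the fingers measure 114 mm over their backs; the gripper's body (76 mm by 85 mm) begins 54 mm behind the grasp point. The pads swing forward as they close: fully open they stand 13 mm farther back than shut.
Start: joints at [1.131, 0.053, 1.613, -0, 1.476, -0.119], TCP at [0.197, 0.593, 0.209] pointing down, gripper open.
Joint ranges: [-3.01, 3.01], [-1.01, 2.22], [0.06, 2.58], [-1.02, 4.17], [0.09, 2.62], [-3.14, 3.14]. Speed limits (rad/s): [2.57, 2.57, 3.14, 3.14, 3.14, 3.14].

### API

Orientations are given as a unit quaternion [w, x, y, z].
In Python, from plant import manip gives the robot as it stands.
- The arm moves only by the tool send_rows, never from a script. Its argument "increments" is a list of rows, each an object of numbers: "claw": the closure, from -1 (fully open) to 1 (shut); "dx", "dy", "dz": the shift along the tool's x, y, z in units of 0.5 m (1.0 is 0.5 m); "yaw": the turn about the tool's z in units of 1.5 rad (1.0 is 1.5 rad). A call has 1 to 20 rows; each row is the pose to reach, as a shift and turn from the pose commanded when the call began, along the tool's axes at that moment; what a row does not reach only later rows make up. A row lasts 1/8 s, in which the tool goes at most 62.5 mm and 10.7 degrees, less where a joint would pass 70% of its speed; a pose out of reach is approached as far as the arm can. A call with a number of a shift or a turn outside -1 to 1 is refused whole. A call with a gripper value outside its range is refused whole. The fingers move at their own pace and stop on an object; the grip force is fixed at half the most. Time passes only in rows, so rows that repeat a pose let the fingers close. It gives the time, the measured TCP pose, the force, the opening and the grip force at its end, in the units of the state.
- manip.state(): the state, without advancing time (a new reading comes with each control period).
- manip.grab_frame(name): name is "scene" or "top" or "wrist"; returns the picture (400x640x3 uint8, red, green, blue); there is no depth.
- manip.camera_params(name): a dict with "camera_matrix" (3x3 intrinsics, pixels), "extrinsics" (4x4, takes a point from world to camera coordinates); the wrist camera has in their place "tool_from_camera" (4x4, takes a point from camera to tool coordinates, whose origin is the TCP and whose axes are the flange's). Camera axes: x right, y down, z forward; pixel columns grow to the right and rows downward; lengths in m; the calibration is good to about 2 mm. A picture is of the moment at which its call begins: read the wrist's pose just before it. camera_params takes no time and is no camera call.
- manip.job_done(): hands the job in; it is judged then, once.
The state is a dict: "time": time; "joint_pos": joint angles; "joint_vel": joint speeds; "joint_efforts": joint torques, N m; "tool_pos": TCP position; "tool_rot": TCP orientation; "contact_force": force on the tool from outside, world axes, zero at the start; "ft_torque": the same for the moment, N m; "gripper_width": opening from 0.0 (shut) to 1.0 (fully open); "grasp_force": force on a finger pad.
Only numpy, scipy, OpenCV 4.12 (cv2) and the standard library are available. Lean on these libraries where they do the work, as an engineer would, in place of code of your own. Each camera call takes 0.05 s, during which the arm holds its last target. There are 200 camera calls.

### The job

Take the bar-code scanner (always on, no trigger needed) out of its cradle, bring its nose into the stall with the orange-bordered label, and hold its window about 4 cm (2 to 6 cm) from that label, pointing squarely at its middle and quite still for two seconds. Do not bump or shift the rack, the pine blanks or the wax tin. Then lay the scanner back in its cradle as it lay before, nose the same way, and let go.

Things in the scene. Friction and masses are not known exactly. Their poses are not given: they have to be found in the camera images.
- scanner: in-line hand scanner, 195 mm long, 160 g: black handle 32 wide x 34 mm high, x = -75 to +60 mm (rubber cap to -81), yellow head 44 wide x 40 mm high, x = +55 to +120 mm, red window in its end face. Origin on the underside at mid-grip; x along the scanner to the window (the beam), z up. Grip across the handle at x = 0, between the cradle's saddles
- scanner_window (a point): centre of the scanner's red window, on its front end face, 120 mm ahead of the scanner's origin and 20 mm above its underside; axes as the scanner's
- cradle: grey cradle fixed to the bench, left or right of the robot (tin on the other side). Base 170 x 70 x 10 mm; two saddles 18 mm long at x = -41 and +41 mm (64 mm free between), seats 32 mm high, cheeks 39 mm apart up to 47 mm, flaring to 56 mm height. Origin at the centre of its underside; the seated scanner's origin lies 32 mm above it, x along the cradle's x
- rack: fixed plywood rack, 200 deep x 276 wide x 90 mm high, open to the front (-x) and above; base 10 mm thick; three stalls, 84 mm clear between 6 mm dividers, centres at y = -90, 0, +90 mm; divider fronts drop to 65 mm high over the first 50 mm. Origin at the centre of its underside; x points to the back. The labels stand 70 to 90 mm behind the front edge
- label_orange: centre of the orange-bordered bar-code label (60 x 44 mm, 1 mm thick) stuck on the front face of its pine blank, 50 mm above the blank's underside; its plain coloured tab folds 30 mm back over the blank's top; x points horizontally into the blank (the direction in which a scanner must look), z up
- label_blue: centre of the blue-bordered bar-code label (60 x 44 mm, 1 mm thick) stuck on the front face of its pine blank, 50 mm above the blank's underside; its plain coloured tab folds 30 mm back over the blank's top; x points horizontally into the blank (the direction in which a scanner must look), z up; not to be scanned
- label_green: centre of the green-bordered bar-code label (60 x 44 mm, 1 mm thick) stuck on the front face of its pine blank, 50 mm above the blank's underside; its plain coloured tab folds 30 mm back over the blank's top; x points horizontally into the blank (the direction in which a scanner must look), z up; not to be scanned
- blank_orange: loose pine blank carrying the orange-bordered label, 68 wide x 105 deep x 85 mm high, standing in one stall of the rack; origin at the centre of its underside, its +y axis points out of the labelled face (towards the stall's open front), z up
- blank_blue: loose pine blank carrying the blue-bordered label, 68 wide x 105 deep x 85 mm high, standing in one stall of the rack; origin at the centre of its underside, its +y axis points out of the labelled face (towards the stall's open front), z up
- blank_green: loose pine blank carrying the green-bordered label, 68 wide x 105 deep x 85 mm high, standing in one stall of the rack; origin at the centre of its underside, its +y axis points out of the labelled face (towards the stall's open front), z up
- wax_tin: loose round tin with a yellow lid, 83 mm across, 58 mm high, a bystander; origin at the centre of its underside
Mind the look-alikes: they are no part of the job. Of the things that look like the cradle, take the one that is farthest from the robot's base at the start.

How it is judged:
On the way:
1. held scanner on the orange label: window 20-60 mm off, beam within 10 mm of its middle and 0.14 rad of square, still (under 15 mm/s, 0.15 rad/s) for 1 s (x of label_orange in the frame of scanner_window between 0.02 and 0.06 m and y of label_orange in the frame of scanner_window between -0.01 and 0.01 m and z of label_orange in the frame of scanner_window between -0.01 and 0.01 m and angle between the x axis of scanner and the x axis of label_orange, either way round below 0.14 rad and linear speed of scanner below 0.015 m/s and angular speed of scanner below 0.15 rad/s and contact force between the fingers and scanner above 0.5 N), for 1 s.
At the end, for the whole second after the job is handed in: the scanner lies at rest in both saddles of its cradle, upright, window towards the cradle's +x, its origin within 12 mm of the cradle's middle, 32 mm (+-5) above the bench, within 0.12 rad of the cradle's direction, released (horizontal distance between scanner and cradle below 0.012 m and z of scanner in the frame of cradle between 0.027 and 0.037 m and angle between the x axis of scanner and the x axis of cradle, either way round below 0.12 rad and x of scanner_window in the frame of cradle above 0.05 m and angle between scanner's own z axis and vertical below 0.1 rad and linear speed of scanner below 0.01 m/s); the robot touches nothing.
It fails at once if the scanner, the gripper or the arm pushes the rack, a blank or the wax tin with more than 3 N (contact force between any of scanner, the fingers, the arm and rack above 3 N or contact force between any of scanner, the fingers, the arm and wax_tin above 3 N or contact force between any of scanner, the fingers, the arm and blank_orange above 3 N or contact force between any of scanner, the fingers, the arm and blank_blue above 3 N or contact force between any of scanner, the fingers, the arm and blank_green above 3 N).
It fails at once if a blank or the wax tin is shifted by more than 10 mm (distance of any of blank_orange, blank_blue, blank_green, wax_tin from where it was at the start of the episode above 0.01 m).
It also fails if it takes over 54 s, if anything falls off the work surface, if the arm or the gripper's body presses on something with over 40 N, if the wrist force passes 120 N, or if a joint passes its speed limit or range.

## Working session

There is one attempt and no reset: what is moved stays moved. The work goes in short steps, Python scripts to look and compute and a tool call to move; the robot and the scene stay as the last step left them, time stands still between calls to the robot, and variables do not carry over. Pictures are saved under pics/ and viewed, at most 10 in all, crops included, and the job is handed in when it is done.

Besides the shell and the picture viewer there is one more tool, called after "Emit:" by a JSON object that holds its "fn" and its "kwargs". send_rows: Moves the arm, as the interface text tells. Shifts and turns lie within -1 to 1; 1 stands for 0.5 m of shift or 1.5 rad of turn. Its arguments: {"type":"object","properties":{"increments":{"type":"array","items":{"type":"object","properties":{"claw":{"type":"number"},"dx":{"type":"number"},"dy":{"type":"number"},"dz":{"type":"number"},"yaw":{"type":"number"}}}}},"required":["increments"]}

```bash
mkdir -p pics; ls
python3 - <<'E'
from plant import manip
import cv2,numpy as np
s=manip.state();print(s)
ims=[]
for n in("scene","top"):
    im=manip.grab_frame(n);cv2.imwrite(f"pics/{n}0.png",im[:,:,::-1]);p=manip.camera_params(n);print(n,np.round(p["camera_matrix"],1).tolist(),np.round(p["extrinsics"],4).tolist())
print(manip.camera_params("wrist"))
E
```

```text
pics
{'time': 0.0, 'joint_pos': array([ 1.13097402e+00,  5.33234847e-02,  1.61432336e+00,  3.28294195e-06,
        1.47602825e+00, -1.18983393e-01]), 'joint_vel': array([-0.00160841,  0.00041286,  0.00121073,  0.00093876, -0.00021933,
       -0.00107739]), 'joint_efforts': array([ 7.76980869e-04, -3.93667710e+01, -3.70184541e+01, -1.27832055e-05,
        6.74498384e-03, -1.27276451e-05]), 'tool_pos': array([0.19679498, 0.5924826 , 0.20776624]), 'tool_rot': array([-2.88720343e-04,  1.59732361e-01,  9.87159809e-01, -1.00039235e-03]), 'contact_force': array([ 0.05249991, -0.27761596, -0.48331068]), 'ft_torque': array([ 0.00478833,  0.01252515, -0.00134489]), 'grasp_force': 0.0, 'gripper_width': 0.9988626092706725}
scene [[493.5, 0.0, 321.4], [0.0, 493.5, 200.9], [0.0, 0.0, 1.0]] [[0.6367, -0.7711, 0.0095, -0.3386], [-0.3345, -0.2873, -0.8975, 0.2609], [0.6948, 0.5683, -0.4409, 1.116], [0.0, 0.0, 0.0, 1.0]]
top [[442.8, 0.0, 320.1], [0.0, 442.8, 202.2], [0.0, 0.0, 1.0]] [[-0.0048, -0.9999, 0.0131, -0.0071], [-0.9935, 0.0032, -0.1139, 0.577], [0.1139, -0.0135, -0.9934, 1.2394], [0.0, 0.0, 0.0, 1.0]]
{'camera_matrix': array([[341.30535627,   0.        , 321.91729681],
       [  0.        , 341.30535627, 206.74552428],
       [  0.        ,   0.        ,   1.        ]]), 'tool_from_camera': array([[ 1.37131588e-03, -9.56764287e-01, -2.90861167e-01,
         7.34581105e-02],
       [ 9.99998648e-01,  1.04806327e-03,  1.26714929e-03,
         1.25357872e-04],
       [-9.07522286e-04, -2.90862511e-01,  9.56764431e-01,
        -1.65218726e-01],
       [ 0.00000000e+00,  0.00000000e+00,  0.00000000e+00,
         1.00000000e+00]])}
```

View pics/scene0.png

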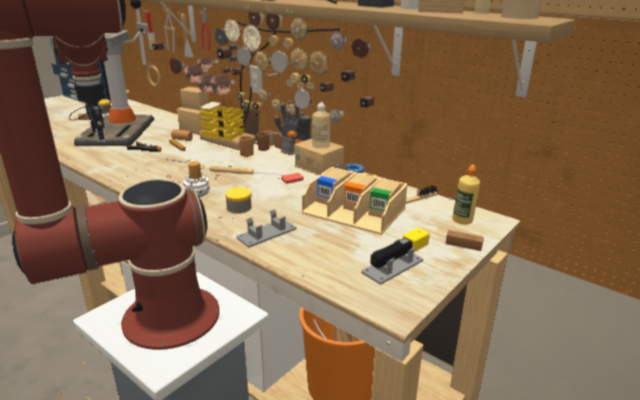

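View pics/top0.png

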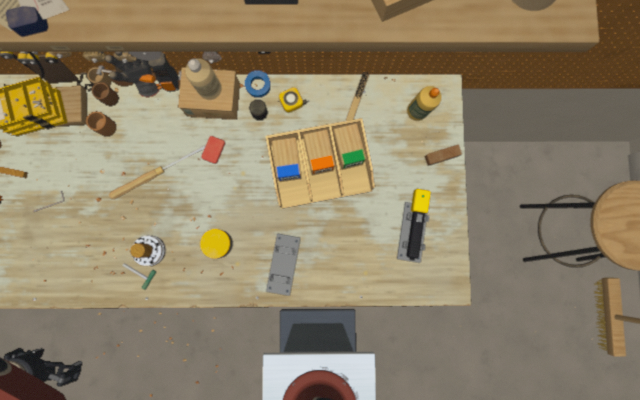

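The scene view shows the scanner (yellow head at 418,238) in the right-hand cradle (392,265), with an empty look-alike cradle at (266,230). The rack stands at (355,200), the orange label is in the middle stall, and the tin is at (238,198). 

In the top view the cradle candidates are (283,264), empty and near the base, and (411,232), which holds the scanner. The base is at about (320,395), so (411,232) is the farther one. The orange tab is at (322,164).

```bash
cat > h.py <<'E'
from plant import manip
import cv2,numpy as np
from scipy.spatial.transform import Rotation as R
def cam(n,s=None):
    p=manip.camera_params(n);K=np.array(p["camera_matrix"])
    if n!="wrist": return K,np.array(p["extrinsics"])
    q=s["tool_rot"];T=np.eye(4);T[:3,:3]=R.from_quat(np.r_[q[1:],q[0]]).as_matrix();T[:3,3]=s["tool_pos"]
    return K,np.linalg.inv(T@np.array(p["tool_from_camera"]))
def ray(c,uv):
    K,E=c;Rt=E[:3,:3].T
    return -Rt@E[:3,3],Rt@np.linalg.inv(K)@np.r_[uv,1]
def onplane(c,uv,z):
    o,d=ray(c,uv);return o+d*(z-o[2])/d[2]
def tri(c1,u1,c2,u2):
    p=cv2.triangulatePoints(c1[0]@c1[1][:3],c2[0]@c2[1][:3],np.float64(u1),np.float64(u2))[:,0];return p[:3]/p[3]
def proj(c,p):
    q=c[0]@(c[1][:3,:3]@p+c[1][:3,3]);return q[:2]/q[2]
def blob(im,lo,hi,roi):
    x0,y0,x1,y1=roi;m=cv2.inRange(cv2.cvtColor(im,cv2.COLOR_RGB2HSV)[y0:y1,x0:x1],lo,hi)
    cs,_=cv2.findContours(m,cv2.RETR_EXTERNAL,cv2.CHAIN_APPROX_NONE)
    c=max(cs,key=cv2.contourArea)+np.array([x0,y0]);M=cv2.moments(c)
    return np.array([M['m10'],M['m01']])/M['m00'],cv2.boxPoints(cv2.minAreaRect(c)),cv2.contourArea(c)
E
python3 - <<'E'
from h import *
np.set_printoptions(precision=3,suppress=True)
T=cv2.imread("pics/top0.png")[:,:,::-1].copy();S=cv2.imread("pics/scene0.png")[:,:,::-1].copy()
ct,cs=cam("top"),cam("scene")
Y=((20,150,100),(35,255,255));K=((0,0,0),(180,255,45))
rows=[("head",*Y,(400,175,440,225),(395,225,435,255),.072),("handle",*K,(400,205,432,262),(365,235,415,270),.066),
("orange",(5,180,120),(18,255,255),(300,145,345,180),(340,175,370,193),.095),("blue",(100,150,100),(125,255,255),(265,155,305,185),(310,170,345,190),.095),("green",(50,150,50),(80,255,255),(335,140,370,175),(365,180,395,205),.095),("tin",*Y,(195,220,235,262),(220,180,256,215),.058)]
for n,lo,hi,rt,rs,z in rows:
    a=blob(T,lo,hi,rt);b=blob(S,lo,hi,rs)
    print(n,a[0],a[2],b[0],b[2],"tri",tri(ct,a[0],cs,b[0]),"plane",onplane(ct,a[0],z),"\n",np.array([onplane(ct,u,z)[:2] for u in a[1]]).tolist())
g=cv2.resize(T[110:310,240:480,::-1],None,fx=3.3,fy=3,interpolation=cv2.INTER_CUBIC);g=cv2.resize(T[120:310,250:470,::-1],None,fx=3,fy=3,interpolation=cv2.INTER_CUBIC);cv2.imwrite("pics/crop.png",g)
E
```

```text
head [420.438 200.624] 347.0 [417.691 237.58 ] 304.0 tri [ 0.579 -0.294  0.059] plane [ 0.576 -0.289  0.072] 
 [[0.5475220563723053, -0.2607261686992707], [0.611664635327315, -0.27107268609058166], [0.6051749749579838, -0.318213555560712], [0.5410765221542101, -0.30758516723478974]]
handle [412.07  238.021] 121.5 [389.464 253.661] 445.5 tri [ 0.475 -0.271  0.049] plane [ 0.472 -0.264  0.066] 
 [[0.41864216451014985, -0.24597611018712537], [0.5452023131678879, -0.2683459407774952], [0.5404901076485384, -0.299245532306831], [0.41399786193712296, -0.27651104259168247]]
orange [321.889 162.804] 214.5 [353.373 186.97 ] 122.0 tri [ 0.678 -0.011  0.091] plane [ 0.679 -0.014  0.095] 
 [[0.6888738543689696, 0.018041658034365225], [0.7011645785483656, -0.03986149890127408], [0.668416070550313, -0.04637867075703206], [0.6562199637900739, 0.011364316925590945]]
blue [287.715 170.724] 189.0 [325.359 181.147] 89.5 tri [0.656 0.083 0.09 ] plane [0.657 0.08  0.095] 
 [[0.669308742323815, 0.11013046536288963], [0.6755094889819129, 0.054232128319788686], [0.6454265453378651, 0.050912259880798144], [0.6392788645820839, 0.10665999713720234]]
green [353.127 156.855] 173.0 [379.589 193.122] 88.5 tri [ 0.695 -0.098  0.09 ] plane [ 0.696 -0.101  0.095] 
 [[0.7028202794473242, -0.07087704113261432], [0.7161960117669934, -0.12393107495793619], [0.6882799750156479, -0.13034687907943904], [0.6749886565490079, -0.07741449156550635]]
tin [214.831 243.087] 657.0 [237.896 194.055] 243.5 tri [0.46  0.286 0.052] plane [0.461 0.284 0.058] 
 [[0.4999515992575187, 0.3260796317016825], [0.4996251441893585, 0.24544316127617619], [0.42208000673042584, 0.24399915573766945], [0.42246979755411557, 0.32406220992252593]]
```

View pics/crop.png

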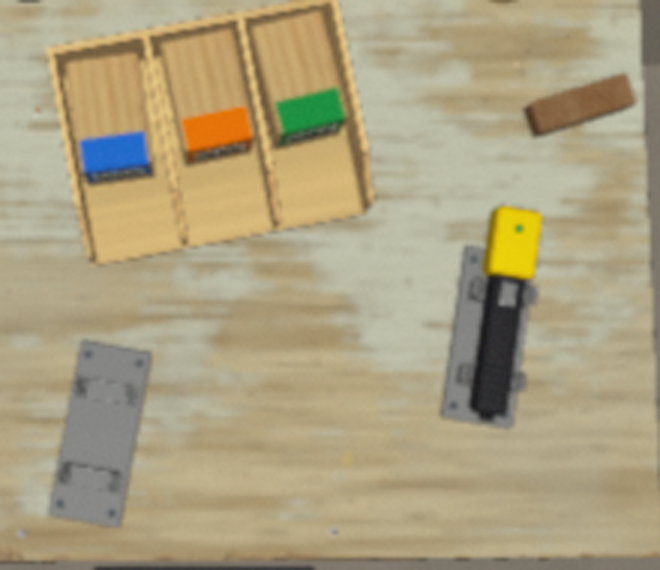

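The crop confirms it: the far right cradle (411,232 in the top view) holds the scanner, with its nose pointing away from the robot. The orange label is in the middle stall. Next I move over the rack for a wrist view, going wide of the base.

```bash
cat >> h.py <<'E'
def delta(p,ang=None):
    "row units to bring TCP to world p, tool -x axis to heading ang"
    s=manip.state();q=s["tool_rot"];M=R.from_quat(np.r_[q[1:],q[0]]).as_matrix()
    d=M.T@(np.array(p)-s["tool_pos"])/.5
    h=np.arctan2(-M[1,0],-M[0,0]);y=0 if ang is None else -((ang-h+np.pi)%(2*np.pi)-np.pi)/1.5
    print("d",d.round(4),"yaw",round(y,4),"heading",round(h,4),"tilt",M[:,2].round(4))
E
python3 - <<'E'
from h import *
delta((.45,.25,.25),.18);delta((.53,-.01,.25),.18)
E
```

```text
d [-0.6966 -0.4906 -0.0835] yaw -0.3339 heading -0.3208 tilt [-8.0e-04 -1.7e-03 -1.0e+00]
d [-1.0124 -0.9336 -0.0828] yaw -0.3339 heading -0.3208 tilt [-8.0e-04 -1.7e-03 -1.0e+00]
```

Emit:
{"fn": "send_rows", "kwargs": {"increments": [{"dx":-0.7,"dy":-0.49,"dz":-0.084,"yaw":-0.33},{"dx":-0.7,"dy":-0.49,"dz":-0.084,"yaw":-0.33},{"dx":-0.7,"dy":-0.49,"dz":-0.084,"yaw":-0.33},{"dx":-0.7,"dy":-0.49,"dz":-0.084,"yaw":-0.33},{"dx":-0.7,"dy":-0.49,"dz":-0.084,"yaw":-0.33},{"dx":-0.7,"dy":-0.49,"dz":-0.084,"yaw":-0.33},{"dx":-0.7,"dy":-0.49,"dz":-0.084,"yaw":-0.33},{"dx":-0.99,"dy":-0.93,"dz":-0.084,"yaw":-0.33},{"dx":-0.99,"dy":-0.93,"dz":-0.084,"yaw":-0.33},{"dx":-0.99,"dy":-0.93,"dz":-0.084,"yaw":-0.33},{"dx":-0.99,"dy":-0.93,"dz":-0.084,"yaw":-0.33},{"dx":-0.99,"dy":-0.93,"dz":-0.084,"yaw":-0.33},{"dx":-0.99,"dy":-0.93,"dz":-0.084,"yaw":-0.33},{"dx":-0.99,"dy":-0.93,"dz":-0.084,"yaw":-0.33},{"dx":-0.99,"dy":-0.93,"dz":-0.084,"yaw":-0.33},{"dx":-0.99,"dy":-0.93,"dz":-0.084,"yaw":-0.33}]}}

```text
invalid input
```

Run:
```python
from h import *
s=manip.state();im=manip.grab_frame("wrist");cv2.imwrite("pics/w1.png",im[:,:,::-1])
np.save("w1.npy",np.r_[s["tool_pos"],s["tool_rot"]]);print(s["time"],s["tool_pos"],abs(s["joint_vel"]).max())
delta((.47,-.272,.22),-.17)
```

```text
0.1 [0.19681103 0.59256608 0.20788988] 0.003313117920437401
d [-1.0637 -1.4689 -0.0218] yaw -0.1005 heading -0.3208 tilt [-7.0e-04 -1.5e-03 -1.0e+00]
```

View pics/w1.png

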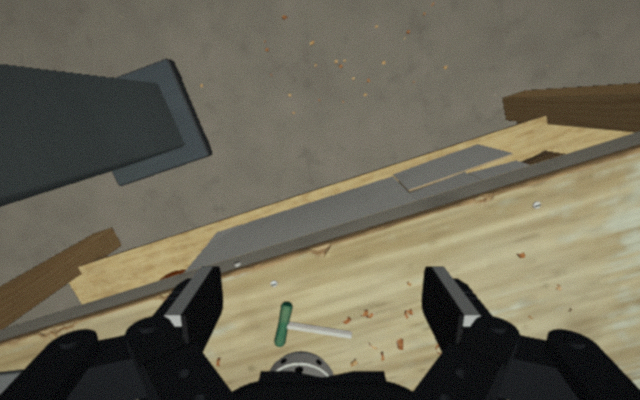

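The call was refused, probably because "claw" was missing. The picture only shows the bench edge under the start pose, with image-down being forward. I'll resend with claw included.

Emit:
{"fn": "send_rows", "kwargs": {"increments": [{"dx":-0.7,"dy":-0.49,"dz":-0.084,"yaw":-0.33,"claw":-1},{"dx":-0.7,"dy":-0.49,"dz":-0.084,"yaw":-0.33,"claw":-1},{"dx":-0.7,"dy":-0.49,"dz":-0.084,"yaw":-0.33,"claw":-1},{"dx":-0.7,"dy":-0.49,"dz":-0.084,"yaw":-0.33,"claw":-1},{"dx":-0.7,"dy":-0.49,"dz":-0.084,"yaw":-0.33,"claw":-1},{"dx":-0.7,"dy":-0.49,"dz":-0.084,"yaw":-0.33,"claw":-1},{"dx":-0.7,"dy":-0.49,"dz":-0.084,"yaw":-0.33,"claw":-1}]}}

```text
time: 1.02
tool_pos: [0.4528, 0.2483, 0.251]
tool_rot: [0.0, -0.087, 0.996, 0.0]
contact_force: [-0.5, 0.2, -0.8]
gripper_width: 1.001
grasp_force: 0.0
```

Run:
```python
from h import *
print(manip.state()["time"],manip.state()["tool_pos"])
delta((.6,-.01,.25),.18)
```

```text
1.025 [0.45275035 0.24832556 0.2510412 ]
d [-0.2007 -0.5598  0.0021] yaw -0.0041 heading 0.1739 tilt [ 2.e-04  1.e-04 -1.e+00]
```

Emit:
{"fn": "send_rows", "kwargs": {"increments": [{"dx":-0.2,"dy":-0.56,"dz":0,"yaw":0,"claw":-1},{"dx":-0.2,"dy":-0.56,"dz":0,"yaw":0,"claw":-1},{"dx":-0.2,"dy":-0.56,"dz":0,"yaw":0,"claw":-1},{"dx":-0.2,"dy":-0.56,"dz":0,"yaw":0,"claw":-1},{"dx":-0.2,"dy":-0.56,"dz":0,"yaw":0,"claw":-1},{"dx":-0.2,"dy":-0.56,"dz":0,"yaw":0,"claw":-1},{"dx":-0.2,"dy":-0.56,"dz":0,"yaw":0,"claw":-1},{"dx":-0.2,"dy":-0.56,"dz":0,"yaw":0,"claw":-1}]}}

```text
time: 2.02
tool_pos: [0.5985, -0.007, 0.251]
tool_rot: [-0.0, -0.088, 0.996, 0.0]
contact_force: [0.7, -0.3, -0.5]
gripper_width: 0.999
grasp_force: 0.0
```

Run:
```python
from h import *
s=manip.state();im=manip.grab_frame("wrist");cv2.imwrite("pics/w2.png",im[:,:,::-1])
np.save("w2.npy",np.r_[s["tool_pos"],s["tool_rot"]]);print(s["time"],s["tool_pos"],abs(s["joint_vel"]).max())
delta((.49,-.275,.2),-.17)
```

```text
2.025 [ 0.5984832  -0.0069649   0.25099227] 0.0048537638492545145
d [ 0.3076 -0.4898  0.1022] yaw 0.2306 heading 0.176 tilt [ 1.e-04  1.e-04 -1.e+00]
```

View pics/w2.png

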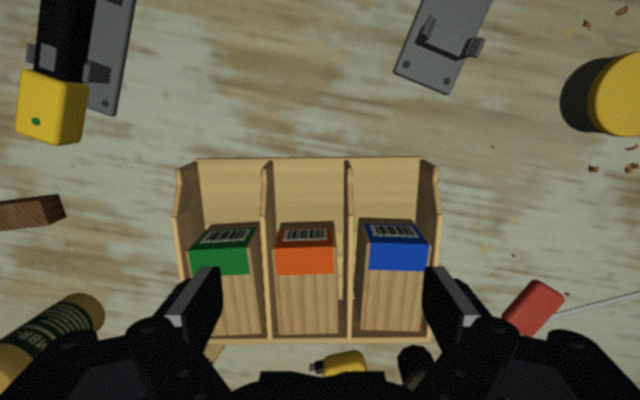

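The wrist view shows the rack square to the tool, with the orange label and tab in the middle stall: ridge near row 247, tab back edge near row 273, columns 277–335. Green is on the left and blue on the right in this inverted view. The scanner is at upper left (50,100).

Emit:
{"fn": "send_rows", "kwargs": {"increments": [{"dx":0.31,"dy":-0.49,"dz":0.1,"yaw":0.23,"claw":-1},{"dx":0.31,"dy":-0.49,"dz":0.1,"yaw":0.23,"claw":-1},{"dx":0.31,"dy":-0.49,"dz":0.1,"yaw":0.23,"claw":-1},{"dx":0.31,"dy":-0.49,"dz":0.1,"yaw":0.23,"claw":-1},{"dx":0.31,"dy":-0.49,"dz":0.1,"yaw":0.23,"claw":-1},{"dx":0.31,"dy":-0.49,"dz":0.1,"yaw":0.23,"claw":-1},{"dx":0.31,"dy":-0.49,"dz":0.1,"yaw":0.23,"claw":-1},{"dx":0.31,"dy":-0.49,"dz":0.1,"yaw":0.23,"claw":-1}]}}

```text
time: 3.08
tool_pos: [0.4896, -0.2751, 0.2015]
tool_rot: [0.0, 0.084, 0.996, -0.0]
contact_force: [0.2, 0.3, -0.2]
gripper_width: 0.996
grasp_force: 0.0
```

Run:
```python
from h import *
np.set_printoptions(precision=4,suppress=True)
s=manip.state();im=manip.grab_frame("wrist");cv2.imwrite("pics/w3.png",im[:,:,::-1])
np.save("w3.npy",np.r_[s["tool_pos"],s["tool_rot"]]);print(s["time"],s["tool_pos"],abs(s["joint_vel"]).max())
# orange label from w2
w=np.load("w2.npy");c2=cam("wrist",dict(tool_pos=w[:3],tool_rot=w[3:]))
I=cv2.imread("pics/w2.png");H=cv2.cvtColor(I,cv2.COLOR_BGR2HSV)
print("profile u=306",[(v,H[v,306].tolist()) for v in range(218,278,2)])
b=blob(I[:,:,::-1].copy(),(5,170,200),(20,255,255),(265,240,345,285));print("bright tab",b[0],b[2],b[1].tolist())
print("at .096",[onplane(c2,u,.096)[:2].tolist() for u in b[1]],onplane(c2,b[0],.096))
T=cv2.imread("pics/top0.png")[:,:,::-1].copy();a=blob(T,(5,180,120),(18,255,255),(300,145,345,180))
print("top blob at",a[1].tolist())
```

```text
3.075 [ 0.4896 -0.2751  0.2015] 0.0015576959423473033
profile u=306 [(218, [20, 106, 161]), (220, [21, 112, 153]), (222, [20, 112, 73]), (224, [22, 119, 47]), (226, [17, 130, 61]), (228, [11, 146, 70]), (230, [17, 40, 45]), (232, [18, 39, 33]), (234, [30, 39, 39]), (236, [35, 37, 41]), (238, [30, 50, 77]), (240, [13, 104, 93]), (242, [7, 195, 77]), (244, [12, 237, 70]), (246, [10, 225, 94]), (248, [11, 213, 169]), (250, [11, 211, 186]), (252, [10, 210, 181]), (254, [11, 214, 182]), (256, [11, 212, 184]), (258, [11, 220, 182]), (260, [10, 220, 180]), (262, [10, 217, 180]), (264, [10, 210, 183]), (266, [10, 213, 180]), (268, [10, 212, 176]), (270, [11, 222, 176]), (272, [10, 210, 181]), (274, [13, 158, 170]), (276, [22, 104, 155])]Traceback (most recent call last):
  File "<stdin>", line 9, in <module>
  File "h.py", line 21, in blob
    c=max(cs,key=cv2.contourArea)+np.array([x0,y0]);M=cv2.moments(c)
      ~~~^^^^^^^^^^^^^^^^^^^^^^^^
ValueError: max() iterable argument is empty
```

View pics/w3.png

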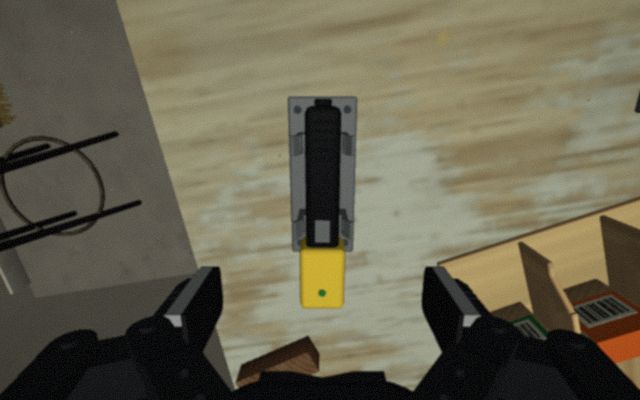

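The wrist view shows the scanner seated in its cradle: handle columns 305–341, rows 100–247; yellow head rows 248–307; base plate columns 289–357, rows 97–250. It lies parallel to the tool.

Run:
```python
from h import *
np.set_printoptions(precision=4,suppress=True)
def L(n):
    w=np.load(n+".npy");return cam("wrist",dict(tool_pos=w[:3],tool_rot=w[3:])),cv2.imread(f"pics/{n}.png")[:,:,::-1].copy()
(c2,I2),(c3,I3)=L("w2"),L("w3")
def rect(n,c,I,lo,hi,roi,z):
    b=blob(I,lo,hi,roi);P=np.array([onplane(c,u,z)[:2] for u in b[1]]);e=[P[1]-P[0],P[2]-P[1]];e=max(e,key=np.linalg.norm)if n!="tab" else min(e,key=np.linalg.norm)
    e=e*np.sign(e[0]);print(n,b[0],b[2],"cen",P.mean(0),"ang",np.arctan2(e[1],e[0]),"size",np.linalg.norm(P[1]-P[0]),np.linalg.norm(P[2]-P[1]),"\n",P.tolist());return b
o2=rect("tab",c2,I2,(5,170,130),(20,255,255),(265,235,345,285),.096)
for n,lo,hi,r in(("blue",(100,150,130),(125,255,255),(360,230,430,275)),("green",(50,150,90),(80,255,255),(185,235,260,280))):rect("tab",c2,I2,lo,hi,r,.096)
rect("head",c3,I3,(20,130,80),(35,255,255),(290,240,355,315),.072)
rect("handle",c3,I3,(0,0,0),(180,255,50),(300,105,345,248),.066)
g=[blob(I,(45,120,30),(85,255,255),r)[0] for I,r in((I2,(25,110,50,135)),(I3,(312,285,332,302)))]
print("dot tri",g,tri(c2,g[0],c3,g[1]))
# tab height: triangulate w2 with top image
T=cv2.imread("pics/top0.png")[:,:,::-1].copy();a=blob(T,(5,180,180),(18,255,255),(300,145,345,180));print("tab tri",a[0],a[2],tri(c2,o2[0],cam("top"),a[0]))
H=cv2.cvtColor(I3,cv2.COLOR_RGB2HSV)
for v in(115,180,225):print(v,[(u,H[v,u].tolist()) for u in list(range(284,310,3))+list(range(338,362,3))])
```

```text
tab [303.8268 260.4343] 1479.0 cen [ 0.6824 -0.0106] ang 0.22094392398262325 size 0.059538538599599775 0.030583406545670763 
 [[0.6737881499953224, -0.042608680808108625], [0.6609410224122909, 0.015527270989736257], [0.6907809776141565, 0.02222964590378233], [0.7040134938054279, -0.03738694140102371]]
tab [397.9155 256.3545] 1376.0 cen [0.6608 0.0845] ang 0.17789341170889034 size 0.02925619246252633 0.059100071389349924 
 [[0.6790536198281506, 0.057451015492301916], [0.6502591295462278, 0.05227393843969448], [0.6426059471754616, 0.11087638922313912], [0.6712868213753903, 0.11751369341837291]]
tab [220.8276 259.6574] 1076.0 cen [ 0.6989 -0.0973] ang 0.15647749983449208 size 0.05862539051285662 0.028393563776083253 
 [[0.6913972414373755, -0.1276815220904449], [0.6781420993074911, -0.0705742754408164], [0.7061887606257429, -0.06614943049372626], [0.7198259633552697, -0.12460763901709797]]
head [321.9126 276.543 ] 2573.5 cen [ 0.5729 -0.2887] ang -0.14833977388158986 size 0.040935171725279156 0.07160092246886712 
 [[0.5341998135451861, -0.30294364750901426], [0.5410257719844582, -0.2625
[... 968 characters left out ...]
, 170]), (290, [44, 30, 110]), (293, [120, 3, 100]), (296, [60, 3, 101]), (299, [54, 13, 99]), (302, [66, 12, 106]), (305, [165, 10, 51]), (308, [146, 198, 9]), (338, [30, 36, 14]), (341, [66, 13, 97]), (344, [53, 10, 100]), (347, [50, 7, 103]), (350, [40, 7, 103]), (353, [45, 17, 92]), (356, [25, 46, 140]), (359, [28, 47, 141])]
225 [(284, [28, 53, 154]), (287, [25, 57, 156]), (290, [31, 49, 145]), (293, [40, 10, 79]), (296, [90, 11, 70]), (299, [60, 11, 71]), (302, [105, 7, 77]), (305, [75, 24, 63]), (308, [150, 21, 12]), (338, [60, 6, 41]), (341, [140, 10, 79]), (344, [70, 13, 58]), (347, [100, 14, 54]), (350, [60, 9, 82]), (353, [47, 21, 107]), (356, [40, 35, 162]), (359, [35, 32, 160])]
```

The dot triangulates to z = 0.072 m, matching the head height of 32 + 40 mm. The scanner origin comes out at (0.490, −0.275) with heading −0.167, and the tool is already centred over it. I descend to TCP z = 0.026 and close.

Emit:
{"fn": "send_rows", "kwargs": {"increments": [{"dx":0,"dy":0,"dz":0.1,"yaw":0,"claw":-1},{"dx":0,"dy":0,"dz":0.2,"yaw":0,"claw":-1},{"dx":0,"dy":0,"dz":0.26,"yaw":0,"claw":-1},{"dx":0,"dy":0,"dz":0.31,"yaw":0,"claw":-1},{"dx":0,"dy":0,"dz":0.34,"yaw":0,"claw":-1},{"dx":0,"dy":0,"dz":0.35,"yaw":0,"claw":-1},{"dx":0,"dy":0,"dz":0.35,"yaw":0,"claw":-1},{"dx":0,"dy":0,"dz":0.35,"yaw":0,"claw":1},{"dx":0,"dy":0,"dz":0.35,"yaw":0,"claw":1},{"dx":0,"dy":0,"dz":0.35,"yaw":0,"claw":1},{"dx":0,"dy":0,"dz":0.35,"yaw":0,"claw":1},{"dx":0,"dy":0,"dz":0.35,"yaw":0,"claw":1},{"dx":0,"dy":0,"dz":0.35,"yaw":0,"claw":1},{"dx":0,"dy":0,"dz":0.35,"yaw":0,"claw":1},{"dx":0,"dy":0,"dz":0.35,"yaw":0,"claw":1}]}}

```text
time: 5.0
tool_pos: [0.4893, -0.2768, 0.0269]
tool_rot: [0.001, 0.085, 0.996, -0.0]
contact_force: [-0.6, -1.0, 5.2]
gripper_width: 0.359
grasp_force: 61.3
```

Run:
```python
from h import *
np.set_printoptions(precision=4,suppress=True)
s=manip.state();print(s["tool_pos"],s["gripper_width"],s["grasp_force"],s["contact_force"])
w=np.load("w2.npy");c=cam("wrist",dict(tool_pos=w[:3],tool_rot=w[3:]))
I=cv2.imread("pics/w2.png");g=cv2.cvtColor(I,cv2.COLOR_BGR2GRAY).astype(int)
for v in(168,175,182,190):print(v,g[v,255:280].tolist(),g[v,335:360].tolist())
lab=np.array([.666,-.0145,.06]);a=.205
for st in(.04,.15):
    f=np.array([np.cos(a),np.sin(a)]);o=lab[:2]-f*(.12+st);print(st,"origin",o);delta((*o,.034),a)
for u in((267,160),(348,160),(306,160)):print(u,onplane(c,u,.065),onplane(c,u,.01))
```

```text
[ 0.4893 -0.2768  0.0269] 0.35946410306760085 61.26546263694763 [-0.6016 -0.9505  5.1978]
168 [154, 151, 155, 154, 155, 151, 133, 111, 93, 76, 78, 67, 65, 64, 69, 64, 65, 83, 115, 139, 152, 156, 155, 157, 157] [154, 152, 157, 156, 153, 157, 156, 148, 128, 85, 58, 51, 76, 92, 102, 109, 120, 139, 152, 152, 153, 155, 153, 156, 153]
175 [146, 147, 147, 145, 148, 128, 120, 129, 141, 147, 141, 113, 82, 70, 64, 70, 71, 78, 104, 130, 146, 145, 150, 148, 149] [149, 150, 145, 146, 146, 150, 148, 141, 121, 85, 54, 64, 97, 128, 145, 152, 141, 137, 139, 145, 146, 146, 144, 148, 148]
182 [149, 148, 147, 152, 147, 144, 134, 131, 145, 146, 141, 121, 91, 74, 70, 66, 67, 70, 80, 124, 149, 147, 145, 145, 148] [149, 146, 149, 149, 148, 147, 140, 140, 113, 77, 48, 70, 98, 126, 145, 145, 138, 143, 141, 147, 146, 148, 150, 145, 150]
190 [147, 148, 147, 149, 152, 130, 123, 125, 130, 142, 127, 103, 71, 73, 66, 69, 63, 66, 76, 103, 134, 153, 149, 147, 147] [149, 146, 151, 147, 145, 152, 149, 143, 114, 71, 52, 57, 89, 119, 133, 134, 129, 131, 132, 140, 151, 146, 147, 147, 147]
0.04 origin [ 0.5094 -0.0471]
d [ 0.0386  0.4596 -0.0147] yaw -0.2506 heading -0.1708 tilt [ 0.0011 -0.0009 -1.    ]
0.15 origin [ 0.4017 -0.0695]
d [ 0.2433  0.3788 -0.0149] yaw -0.2506 heading -0.1708 tilt [ 0.0011 -0.0009 -1.    ]
(267, 160) [ 0.5916 -0.0653  0.065 ] [ 0.6018 -0.0724  0.01  ]
(348, 160) [0.5768 0.017  0.065 ] [0.5848 0.0228 0.01  ]
(306, 160) [ 0.5845 -0.0257  0.065 ] [ 0.5936 -0.0266  0.01  ]
```

The grip is firm at 61 N. I lift 100 mm and move to a staging point in front of the middle stall.

Emit:
{"fn": "send_rows", "kwargs": {"increments": [{"dx":0,"dy":0,"dz":-0.04,"yaw":0,"claw":1},{"dx":0,"dy":0,"dz":-0.12,"yaw":0,"claw":1},{"dx":0,"dy":0,"dz":-0.2,"yaw":0,"claw":1},{"dx":0.05,"dy":0.08,"dz":-0.2,"yaw":-0.05,"claw":1},{"dx":0.11,"dy":0.17,"dz":-0.2,"yaw":-0.11,"claw":1},{"dx":0.17,"dy":0.26,"dz":-0.2,"yaw":-0.17,"claw":1},{"dx":0.22,"dy":0.34,"dz":-0.2,"yaw":-0.22,"claw":1},{"dx":0.243,"dy":0.379,"dz":-0.2,"yaw":-0.25,"claw":1},{"dx":0.243,"dy":0.379,"dz":-0.2,"yaw":-0.25,"claw":1},{"dx":0.243,"dy":0.379,"dz":-0.2,"yaw":-0.25,"claw":1},{"dx":0.243,"dy":0.379,"dz":-0.2,"yaw":-0.25,"claw":1}]}}

```text
time: 6.38
tool_pos: [0.4015, -0.0697, 0.1262]
tool_rot: [-0.0, -0.101, 0.995, -0.0]
contact_force: [-0.4, 0.2, -2.1]
gripper_width: 0.355
grasp_force: 60.5
```

Run:
```python
from h import *
np.set_printoptions(precision=4,suppress=True)
s=manip.state();print(s["time"],s["tool_pos"],s["gripper_width"],s["grasp_force"],s["contact_force"])
np.save("s4.npy",np.r_[s["tool_pos"],s["tool_rot"]])
ims=[manip.grab_frame(n) for n in("top","scene","wrist")]
for n,i in zip(("t4","s4","w4"),ims):cv2.imwrite(f"pics/{n}.png",i[:,:,::-1])
delta((.4017,-.0695,.1345),.205)
a=cv2.resize(ims[0][130:290,250:450],None,fx=3,fy=3)[:400,:,::-1];b=cv2.resize(ims[1][150:280,220:440],(600,355))[:,:,::-1]
g=np.zeros((600,800,3),np.uint8);g[:300,:400]=cv2.resize(ims[0][140:290,250:450],(400,300))[:,:,::-1];g[:300,400:]=cv2.resize(ims[1][140:290,240:440],(400,300))[:,:,::-1];g[300:,:480]=cv2.resize(ims[2],(480,300))[:,:,::-1];cv2.imwrite("pics/m4.png",g)
```

```text
6.375 [ 0.4015 -0.0697  0.1262] 0.354666581317632 60.52187204360962 [-0.4206  0.1668 -2.0792]
d [-0.0006 -0.0001 -0.017 ] yaw -0.0013 heading 0.203 tilt [-0.0004  0.0001 -1.    ]
```

View pics/m4.png

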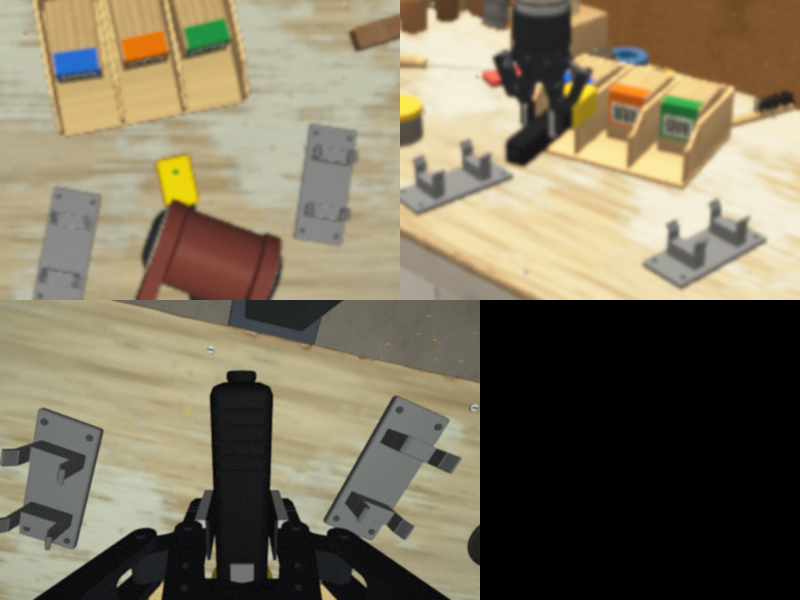

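The mosaic shows the scanner held straight and level: yellow head in the top panel at (178,180), green dot at (176,172), handle centred in the wrist panel. The empty cradle stays clear to the left. I check the pose numerically from the head in the top view.

Run:
```python
from h import *
np.set_printoptions(precision=4,suppress=True)
ct=cam("top");L=lambda n:cv2.imread(f"pics/{n}.png")[:,:,::-1].copy()
for n,r,z in(("top0",(412,185,432,215),.0723),("t4",(330,215,350,240),.1716)):
    b=blob(L(n),(40,100,30),(85,255,255),r);print(n,b[0],b[2],onplane(ct,b[0],z))
print("expected top0 (.5921,-.2924) t4 (.503,-.0488)")
b=blob(L("t4"),(20,150,100),(35,255,255),(320,205,360,250));print("head",b[0],[onplane(ct,u,.1713)[:2].tolist() for u in b[1]])
# side/scene views: long yellow top & tilt from handle lower silhouette; tab bias
for n,r in(("top0",(300,145,345,180)),("t4",(300,145,345,180))):
    b=blob(L(n),(5,180,170),(18,255,255),r);print(n,"tab",b[0],b[2],onplane(ct,b[0],.096))
# scene-triangulated head
cs=cam("scene");b1=blob(L("s4"),(20,150,100),(35,255,255),(310,170,350,215));print("scene head",b1[0],b1[2],"expected proj of head centre",proj(cs,np.array([.4015+.0875*np.cos(.203),-.0697+.0875*np.sin(.203),.151])))
```

```text
top0 [422.6667 195.6667] 0.5 [ 0.5899 -0.296   0.0723]
t4 [337.5 225.5] 1.0 [ 0.5012 -0.0516  0.1716]
expected top0 (.5921,-.2924) t4 (.503,-.0488)
head [338.3179 229.8585] [[0.5150932393323076, -0.024997860831619697], [0.5246144182115302, -0.06857796791033836], [0.4612778588332994, -0.08192043795287364], [0.4519090859595417, -0.03859151444220825]]
top0 tab [321.8498 162.5222] 203.0 [ 0.6799 -0.014   0.096 ]
t4 tab [321.8603 162.5956] 204.0 [ 0.6797 -0.014   0.096 ]
scene head [332.0346 192.499 ] 164.0 expected proj of head centre [326.155  192.6904]
```

With the roughly 2–3 mm top-camera bias removed, both views agree on the label centre: (0.6675, −0.0138, 0.060), heading 0.205. Next: down 91 mm, then 109 mm forward.

Emit:
{"fn": "send_rows", "kwargs": {"increments": [{"dx":0,"dy":0,"dz":0.05,"yaw":0,"claw":1},{"dx":0,"dy":0,"dz":0.12,"yaw":0,"claw":1},{"dx":0,"dy":0,"dz":0.17,"yaw":0,"claw":1},{"dx":0,"dy":0,"dz":0.182,"yaw":0,"claw":1},{"dx":0,"dy":0,"dz":0.182,"yaw":0,"claw":1},{"dx":-0.03,"dy":0,"dz":0.182,"yaw":0,"claw":1},{"dx":-0.07,"dy":0,"dz":0.182,"yaw":0,"claw":1},{"dx":-0.11,"dy":0.001,"dz":0.182,"yaw":0,"claw":1},{"dx":-0.15,"dy":0.001,"dz":0.182,"yaw":0,"claw":1},{"dx":-0.18,"dy":0.0016,"dz":0.182,"yaw":0,"claw":1},{"dx":-0.205,"dy":0.0016,"dz":0.182,"yaw":0,"claw":1},{"dx":-0.217,"dy":0.0016,"dz":0.182,"yaw":0,"claw":1},{"dx":-0.217,"dy":0.0016,"dz":0.182,"yaw":0,"claw":1},{"dx":-0.217,"dy":0.0016,"dz":0.182,"yaw":0,"claw":1}]}}

```text
time: 8.28
tool_pos: [0.5068, -0.0462, 0.0348]
tool_rot: [-0.0, -0.102, 0.995, 0.0]
contact_force: [0.2, 0.0, -1.4]
gripper_width: 0.358
grasp_force: 60.5
```

Run:
```python
from h import *
np.set_printoptions(precision=4,suppress=True)
s=manip.state();print(s["time"],s["tool_pos"],s["grasp_force"],s["contact_force"])
a,b=manip.grab_frame("top"),manip.grab_frame("scene")
ct=cam("top");h=blob(a,(20,150,100),(35,255,255),(300,165,350,215));P=[onplane(ct,u,.080)[:2].tolist() for u in h[1]];print("head",P)
t=blob(a,(5,180,170),(18,255,255),(300,145,345,175));print("tab",t[0],[onplane(ct,u,.096)[:2].tolist() for u in t[1]])
g=np.hstack([cv2.resize(a[130:230,270:370],(400,400)),cv2.resize(b[155:255,300:400],(400,400))]);cv2.imwrite("pics/m5.png",g[:,:,::-1])
delta((.5079,-.047,.0348),.205)
```

```text
8.275 [ 0.5068 -0.0462  0.0348] 60.541008710861206 [ 0.1744  0.0196 -1.4138]
head [[0.6185645231334779, 0.00012507270200290323], [0.632800762981955, -0.042524019690698925], [0.5738807582410181, -0.061455749147274835], [0.5598234487264546, -0.018995978549024257]]
tab [321.8859 162.5898] [[0.6888725044128233, 0.01797062465452378], [0.7005592535136949, -0.040009635474612434], [0.6702867727161719, -0.045721184725611666], [0.6586842892440813, 0.012109598702301235]]
d [-0.0017 -0.002   0.0001] yaw -0.0006 heading 0.204 tilt [-0.0005  0.     -1.    ]
```

View pics/m5.png

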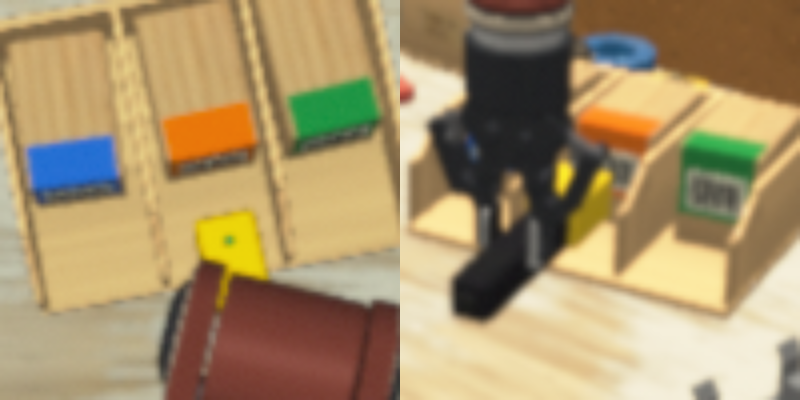

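The nose is in the middle stall, squarely facing the orange label at about 4 cm, with clear gaps to both dividers: head front at (225,213) and label front at (213,165) in the left panel. I nudge it 1.5 mm right and hold for 2.5 s.

Emit:
{"fn": "send_rows", "kwargs": {"increments": [{"dx":0,"dy":-0.003,"dz":0,"yaw":0,"claw":1},{"dx":0,"dy":-0.003,"dz":0,"yaw":0,"claw":1},{"dx":0,"dy":-0.003,"dz":0,"yaw":0,"claw":1},{"dx":0,"dy":-0.003,"dz":0,"yaw":0,"claw":1},{"dx":0,"dy":-0.003,"dz":0,"yaw":0,"claw":1},{"dx":0,"dy":-0.003,"dz":0,"yaw":0,"claw":1},{"dx":0,"dy":-0.003,"dz":0,"yaw":0,"claw":1},{"dx":0,"dy":-0.003,"dz":0,"yaw":0,"claw":1},{"dx":0,"dy":-0.003,"dz":0,"yaw":0,"claw":1},{"dx":0,"dy":-0.003,"dz":0,"yaw":0,"claw":1},{"dx":0,"dy":-0.003,"dz":0,"yaw":0,"claw":1},{"dx":0,"dy":-0.003,"dz":0,"yaw":0,"claw":1},{"dx":0,"dy":-0.003,"dz":0,"yaw":0,"claw":1},{"dx":0,"dy":-0.003,"dz":0,"yaw":0,"claw":1},{"dx":0,"dy":-0.003,"dz":0,"yaw":0,"claw":1},{"dx":0,"dy":-0.003,"dz":0,"yaw":0,"claw":1},{"dx":0,"dy":-0.003,"dz":0,"yaw":0,"claw":1},{"dx":0,"dy":-0.003,"dz":0,"yaw":0,"claw":1},{"dx":0,"dy":-0.003,"dz":0,"yaw":0,"claw":1},{"dx":0,"dy":-0.003,"dz":0,"yaw":0,"claw":1}]}}

```text
time: 10.88
tool_pos: [0.5076, -0.0476, 0.035]
tool_rot: [-0.0, -0.102, 0.995, 0.0]
contact_force: [-1.3, 0.1, -2.3]
gripper_width: 0.361
grasp_force: 60.5
```

Run:
```python
from h import *
s=manip.state();print(s["time"],s["tool_pos"],s["grasp_force"],s["contact_force"])
delta((.4893,-.2768,.126),-.170)
```

```text
10.875 [ 0.50763426 -0.04763617  0.03501245] 60.54137706756592 [-1.30437137  0.0780108  -2.29216336]
d [ 0.1288 -0.4414 -0.182 ] yaw 0.2495 heading 0.2042 tilt [-0.  0. -1.]
```

Emit:
{"fn": "send_rows", "kwargs": {"increments": [{"dx":0.04,"dy":0,"dz":0,"yaw":0,"claw":1},{"dx":0.1,"dy":0,"dz":0,"yaw":0,"claw":1},{"dx":0.16,"dy":0,"dz":0,"yaw":0,"claw":1},{"dx":0.21,"dy":0,"dz":0,"yaw":0,"claw":1},{"dx":0.22,"dy":0,"dz":-0.05,"yaw":0,"claw":1},{"dx":0.22,"dy":0,"dz":-0.12,"yaw":0,"claw":1},{"dx":0.22,"dy":0,"dz":-0.18,"yaw":0,"claw":1},{"dx":0.21,"dy":-0.08,"dz":-0.182,"yaw":0.05,"claw":1},{"dx":0.19,"dy":-0.17,"dz":-0.182,"yaw":0.1,"claw":1},{"dx":0.17,"dy":-0.26,"dz":-0.182,"yaw":0.16,"claw":1},{"dx":0.15,"dy":-0.35,"dz":-0.182,"yaw":0.21,"claw":1},{"dx":0.135,"dy":-0.41,"dz":-0.182,"yaw":0.24,"claw":1},{"dx":0.129,"dy":-0.441,"dz":-0.182,"yaw":0.2495,"claw":1},{"dx":0.129,"dy":-0.441,"dz":-0.182,"yaw":0.2495,"claw":1},{"dx":0.129,"dy":-0.441,"dz":-0.182,"yaw":0.2495,"claw":1},{"dx":0.129,"dy":-0.441,"dz":-0.182,"yaw":0.2495,"claw":1}]}}

```text
time: 12.88
tool_pos: [0.4889, -0.2756, 0.126]
tool_rot: [-0.0, 0.084, 0.996, 0.0]
contact_force: [-0.0, -0.5, -1.5]
gripper_width: 0.358
grasp_force: 60.5
```

Run:
```python
from h import *
s=manip.state();print(s["time"],s["tool_pos"],s["grasp_force"],s["contact_force"])
delta((.4893,-.2764,.0275),-.169)
```

```text
12.875 [ 0.48892264 -0.2755958   0.1259808 ] 60.54190993309021 [-0.02186479 -0.51807287 -1.51231479]
d [-0.0011 -0.0015  0.197 ] yaw 0.0001 heading -0.1689 tilt [-1.e-04  3.e-04 -1.e+00]
```

Descend slowly into the saddles, keeping hold.

Emit:
{"fn": "send_rows", "kwargs": {"increments": [{"dx":-0.001,"dy":-0.0015,"dz":0.05,"yaw":0,"claw":1},{"dx":-0.001,"dy":-0.0015,"dz":0.09,"yaw":0,"claw":1},{"dx":-0.001,"dy":-0.0015,"dz":0.12,"yaw":0,"claw":1},{"dx":-0.001,"dy":-0.0015,"dz":0.14,"yaw":0,"claw":1},{"dx":-0.001,"dy":-0.0015,"dz":0.155,"yaw":0,"claw":1},{"dx":-0.001,"dy":-0.0015,"dz":0.168,"yaw":0,"claw":1},{"dx":-0.001,"dy":-0.0015,"dz":0.18,"yaw":0,"claw":1},{"dx":-0.001,"dy":-0.0015,"dz":0.19,"yaw":0,"claw":1},{"dx":-0.001,"dy":-0.0015,"dz":0.197,"yaw":0,"claw":1},{"dx":-0.001,"dy":-0.0015,"dz":0.197,"yaw":0,"claw":1},{"dx":-0.001,"dy":-0.0015,"dz":0.197,"yaw":0,"claw":1}]}}

```text
time: 14.25
tool_pos: [0.4897, -0.2776, 0.0277]
tool_rot: [0.0, 0.085, 0.996, -0.0]
contact_force: [-0.5, -0.1, -1.3]
gripper_width: 0.358
grasp_force: 60.6
```

No contact load, and it's within 1 mm of the original grasp height. Release, then rise.

Emit:
{"fn": "send_rows", "kwargs": {"increments": [{"dx":0,"dy":0,"dz":0.001,"yaw":0,"claw":1},{"dx":0,"dy":0,"dz":0.001,"yaw":0,"claw":0.1},{"dx":0,"dy":0,"dz":0.001,"yaw":0,"claw":-0.2},{"dx":0,"dy":0,"dz":0.001,"yaw":0,"claw":-1},{"dx":0,"dy":0,"dz":0.001,"yaw":0,"claw":-1},{"dx":0,"dy":0,"dz":0.001,"yaw":0,"claw":-1},{"dx":0,"dy":0,"dz":0.001,"yaw":0,"claw":-1},{"dx":0,"dy":0,"dz":0.001,"yaw":0,"claw":-1},{"dx":0,"dy":0,"dz":-0.03,"yaw":0,"claw":-1},{"dx":0,"dy":0,"dz":-0.08,"yaw":0,"claw":-1},{"dx":0,"dy":0,"dz":-0.16,"yaw":0,"claw":-1},{"dx":0,"dy":0,"dz":-0.25,"yaw":0,"claw":-1},{"dx":0,"dy":0,"dz":-0.348,"yaw":0,"claw":-1},{"dx":0,"dy":0,"dz":-0.348,"yaw":0,"claw":-1},{"dx":0,"dy":0,"dz":-0.348,"yaw":0,"claw":-1},{"dx":0,"dy":0,"dz":-0.348,"yaw":0,"claw":-1}]}}

```text
time: 16.25
tool_pos: [0.4888, -0.2768, 0.1998]
tool_rot: [-0.001, 0.085, 0.996, 0.001]
contact_force: [0.2, 0.7, -0.3]
gripper_width: 0.998
grasp_force: 0.0
```

Run:
```python
from h import *
np.set_printoptions(precision=4,suppress=True)
s=manip.state();im=manip.grab_frame("wrist");cv2.imwrite("pics/w6.png",im[:,:,::-1]);c=cam("wrist",s);print(s["time"],s["tool_pos"])
b=blob(im,(20,130,80),(35,255,255),(290,235,355,315));P=[onplane(c,u,.072)[:2].tolist() for u in b[1]];print("head",P,"was [.534,-.303] [.541,-.263] [.612,-.273] [.605,-.316]")
b=blob(im,(45,120,30),(85,255,255),(312,283,332,304));print("dot",onplane(c,b[0],.0723),"was .5921 -.2924")
```

```text
16.25 [ 0.4888 -0.2768  0.1998]
head [[0.5320246916183154, -0.3051080877011798], [0.5390479330073825, -0.264109378487403], [0.6125942810705093, -0.27522591893432713], [0.6050671190976996, -0.3190073661431334]] was [.534,-.303] [.541,-.263] [.612,-.273] [.605,-.316]
dot [ 0.5924 -0.2943  0.0723] was .5921 -.2924
```

View pics/w6.png

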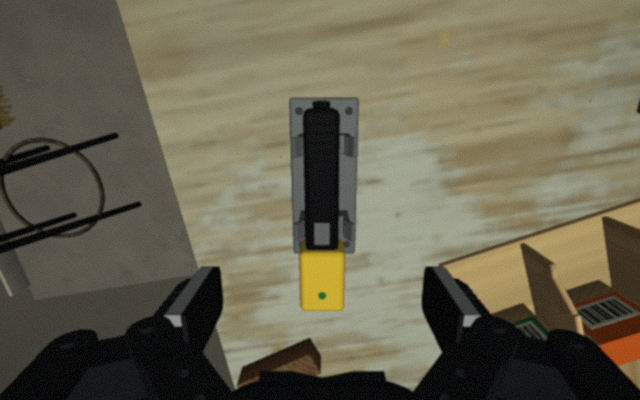

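The scanner lies in both saddles within about 2 mm of its original place, nose forward (head at 322,277), and the gripper is clear.

```bash
python3 -c "
from plant import manip
print(manip.job_done())"
```

```text
the job is handed in; nothing more can be done
None
```

The scanner was held about 4 cm from the orange label for 2.5 s and laid back in its cradle within about 2 mm of where it started; the job was handed in at about 16 s of the 54 s allowed, and no verdict was returned.

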